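# Clamp a lamp frame in its assembly jig with a lever bolt

## Task

Clamp the white lamp frame in the jig: turn the red-levered clamp bolt clockwise, pushing its open lever round like a crank, until its foot is snug on the frame (firm, but not forced, so that the frame is not crushed), then press the lever down until it is fully closed, and let go. Leave the other things on the bench where they are.

Things in the scene. Friction and masses are not known exactly. Their poses are not given: they have to be found in the camera images.
- jig: Blue C-clamp fixed to the bench; column 30 x 60 mm on its -x side, arm (72 x 46 mm, top 84 mm above the bench) over the near bar (30 mm wide, 36 high) of a white lamp frame, 215 x 300 mm, on a packing board whose height varies: the bar's top is 51 to 58 mm above the bench, not measured; where the foot meets it must be felt. Origin: on the bench under the bolt's axis, z up.
- bolt: Steel clamp bolt, upright in the jig's arm. Turned clockwise seen from above it screws down 20 mm per turn (3.18 mm per rad); the thread is stiff (0.06 N m) and stays where it is left. Snug after 0.5 to 3.4 rad, depending on the frame's height. Origin: at the lever's hinge pin, on the bolt's axis.
- pivot (a point): The lever's hinge pin, on the bolt's upright axis, 111 to 112 mm above the bench at the start. This frame turns and sinks with the bolt: z up, y along the hinge pin, x towards the side to which the lever folds.
- lever_tip (a point): Middle of the free end of the bolt's red lever, 85 mm from the hinge pin. The lever is a flat blade, 12 mm thick and 20 mm wide (its width along the pivot's y). Open, it leans outward like a crank, 0.7 rad (40 deg) from upright, its end 55 mm out from the bolt's axis and 65 mm above the pin: pushed sideways there it turns the bolt, with room all round.
- lever (a joint): Fold angle of the red lever: 0 = open (leaning 0.7 rad from upright towards the pivot's x; starts at 0 to 0.2), 0.85 = closed, folded down level at its stop, its top then 6 to 9 mm above the hinge pin. Press it down from above: 0.18 to 0.3 N m; stays where it is left. Closing works a cam that pushes the foot 1.2 mm further down and adds about 18 N of clamping force.
- foot: Black foot, 27 mm across, under the bolt; turns with it. Origin: its underside, 52.5 mm below the hinge pin when unloaded; springy: some 18 N per mm. On the bar it drags: the torque to turn the bolt on (felt while turning, not at rest) rises from 0.06 N m by about 0.9 N m per 100 N of foot force. Snug: 25 to 50 N, 0.3 to 0.5 N m, 6 to 9 N pushed at the lever's end. Over 75 N crushes the frame.
- driver: Bystander: cordless drill driver lying on its side, black and red, about 170 x 180 x 50 mm.
- psu: Bystander: white lamp power supply box 45 x 150 x 26 mm. Origin: centre of its underside.
- spare: Bystander: spare steel bolt with a red lever, lying on the bench, about 120 mm long (not the one to be used).
- tape: Bystander: yellow tape roll, 100 mm across, 24 mm high. Origin: centre of its underside.
- screwdriver: Bystander: hand screwdriver lying on the bench.
- screwbin: Bystander: small blue open bin 120 x 90 x 50 mm. Origin: centre of its underside.
- jar: Bystander: small closed jar, 60 mm across, 80 mm high. Origin: centre of its underside.
Mind the look-alikes: they are no part of the job. What is shaped like the jig but pink or yellow is not meant.

How it is judged (in metres and radians):
On the way, in this order (a step that is already met when the one before it is completed fails the run):
1. the bolt is screwed down snug on the frame (at least 22 N on its foot) with the lever still open (fold under 0.4 rad) (contact force between foot and anything else above 22 N and value of joint lever below 0.4 rad), for 0.2 s.
2. the lever is folded closed (past 0.75 rad) (value of joint lever above 0.75 rad), for 0.2 s.
At the end, for the whole second after the job is handed in: The lever is folded closed (past 0.75 of 0.85 rad) and stays so, released, with the foot at rest and clamping the frame with 38 to 75 N (value of joint lever above 0.75 rad and contact force between foot and anything else between 38 and 75 N and linear speed of foot below 0.01 m/s); the robot touches nothing.
It fails at once if the foot presses with more than 75 N: the frame is crushed (contact force between foot and anything else above 75 N).
It fails at once if a bystander is moved by more than 30 mm (distance of any of driver, psu, spare, tape, screwdriver, screwbin, jar from where it was at the start of the episode above 0.03 m).
It also fails if it takes over 58 s, if anything falls off the work surface, if the arm or the gripper's body presses on something with over 40 N, if the wrist force passes 120 N, or if a joint passes its speed limit or range.

## Robot

A 6-joint arm with a two-finger parallel gripper is mounted at the origin on the work surface. World frame = base frame: x ahead of the robot, y to its left, z up, the work surface at z = 0. Lengths are in m, angles in degrees, forces in N, time in s.
With the tool pointing down it reaches from about 0.3 to 0.75 m from the base axis. Payload 8.5 kg.
Tool frame: the origin (TCP) lies at the very end of the fingers, on their centre line; the grasp point (between the pads) lies 19 mm behind it (env.hold_point_z is the distance from the TCP to the grasp point, in m); z points along the fingers, y is the line along which they close (so a half turn about z gives the same grasp; the last joint's range is limited). The gripper opens to 85 mm and grips with 20 to 120 N. Pads are 22 mm wide; open, the fingers measure 114 mm over their backs; the gripper's body (76 mm by 85 mm) begins 54 mm behind the grasp point. The pads swing forward as they close: fully open they stand 13 mm farther back than shut.
Start: joints at [53.841, 21.807, 74.336, -0, 83.858, -12.336], TCP at [0.222, 0.503, 0.202] pointing down, gripper open.
Joint ranges: [-178.18, 178.18], [-50.72, 133.34], [12.68, 142.11], [-81.47, 261.47], [9.98, 163.14], [-165.26, 165.26]. Speed limits (degrees/s): [136.94, 136.94, 180, 180, 180, 180].

## Interface

Orientations are given as a 3x3 rotation matrix whose columns are the frame's x, y, z axes.
In Python, from rig import env, optics gives the robot as it stands.
- The arm moves only by the shell command python3 -m jog 'ROWS' [OPENING] [FORCE]. ROWS is JSON, a list of rows, each an object with "linear": the shift along the tool's x, y, z in units of 40 mm (1.0 is 40 mm), a list of three; "roll": the turn about the tool's z in units of 5 degrees (1.0 is 5 degrees). A call has 1 to 12 rows; each row shifts and turns the commanded pose from where the row before left it, along the tool's axes as they then stand; what a row does not reach is not made up. A row lasts 1/12 s, in which the tool goes at most 41.7 mm and 7.16 degrees, less where a joint would pass 70% of its speed; a pose out of reach is approached as far as the arm can. A call is refused whole if a number of a shift passes 1 or a number of a turn 1, either way. A call with a gripper value outside its range is refused whole. OPENING is the opening, from -1 (shut) to 1 (fully open), set as the call begins (- or left out, the last holds). The fingers move at their own pace and stop on an object; FORCE is the grip in N (left out, the last holds). Time passes only in rows, so rows that do not move let the fingers close. It gives the time, the measured TCP pose, the force, the opening and the grip force at its end, in the units of the state.
- env.observe(): the state, without advancing time (a new reading comes with each control period).
- optics.get_image(name): name is "scene" or "side" or "wrist"; returns the picture (420x560x3 uint8, red, green, blue); there is no depth.
- optics.calibration(name): a dict with "fov_y" (degrees; the focal length in pixels is half the picture's height over the tangent of half this angle, whatever the lens; pixels are square), "cx", "cy" (the principal point, pixels), "T" (4x4, takes a point from camera to world coordinates). Camera axes: x right, y down, z forward; pixel columns grow to the right and rows downward; lengths in m; the calibration is good to about 2 mm. A picture is of the moment at which its call begins: read the wrist's pose just before it. calibration takes no time and is no camera call; for the wrist camera it gives the pose at the moment of the call.
- env.close_job(): hands the job in; it is judged then, once.
The state is a dict: "time_s": time; "q": joint angles; "qvel": joint speeds; "joint_efforts": joint torques, N m; "position": TCP position; "tool_rot": TCP orientation; "ft_force": force on the tool from outside, world axes, zero at the start; "wrist_torque": the same for the moment, N m; "grip_width": finger opening in m; "gripper_force": force on a finger pad.
Only numpy, scipy, OpenCV 4.12 (cv2) and the standard library are available. Lean on these libraries where they do the work, as an engineer would, in place of code of your own. Each camera call takes 0.05 s, during which the arm holds its last target. There are 200 camera calls.

## Working session

There is one attempt and no reset: what is moved stays moved. The work goes in short steps, Python scripts to look and compute and a shell command to move; the robot and the scene stay as the last step left them, time stands still between calls to the robot, and variables do not carry over. Pictures are saved under pics/ and viewed, at most 10 in all, crops included, and the job is handed in when it is done.

```bash
mkdir -p pics; ls
python3 - <<'E'
from rig import env, optics
import cv2
for n in ["scene","side"]:
    im=optics.get_image(n); cv2.imwrite(f"pics/{n}0.png",im[...,::-1].copy())
    c=optics.calibration(n); print(n,c["fov_y"],c["cx"],c["cy"],c["T"])
s=env.observe(); print(s["time_s"],s["position"],s["tool_rot"],s["ft_force"],s["grip_width"])
E
```

```text
pics
scene 47.73357310004575 280.59259902588155 208.96600224426376 [[-4.75554286e-01  6.54420116e-01 -5.87862597e-01  1.28286178e+00]
 [ 8.79685641e-01  3.52911812e-01 -3.18757628e-01  4.89118259e-01]
 [-1.13774945e-03 -6.68720842e-01 -7.43512704e-01  1.16038955e+00]
 [ 0.00000000e+00  0.00000000e+00  0.00000000e+00  1.00000000e+00]]
side 55.26388654844309 285.0672439489643 213.36161782933286 [[ 0.9592465  -0.21909233  0.17845081  0.22094194]
 [-0.28192113 -0.69925359  0.65693598 -0.87570277]
 [-0.01914727 -0.6804726  -0.73252332  1.12310004]
 [ 0.          0.          0.          1.        ]]
0.1 [0.22197305 0.50288735 0.20158317] [[-9.14795215e-01  4.03917254e-01 -7.52039544e-04]
 [ 4.03917876e-01  9.14794613e-01 -1.07969628e-03]
 [ 2.51853769e-04 -1.29146320e-03 -9.99999134e-01]] [ 0.47571491 -0.01282417 -0.06493903] 0.08529275206523125
```

View pics/scene0.png

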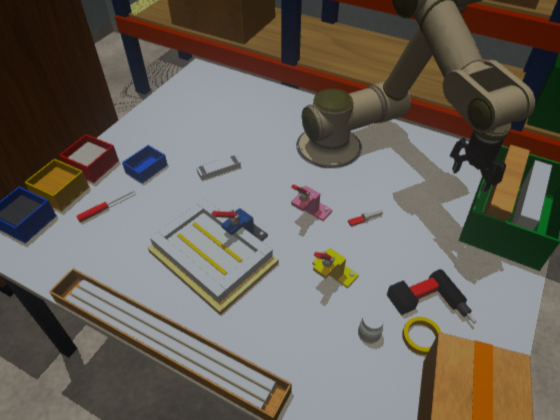

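View pics/side0.png

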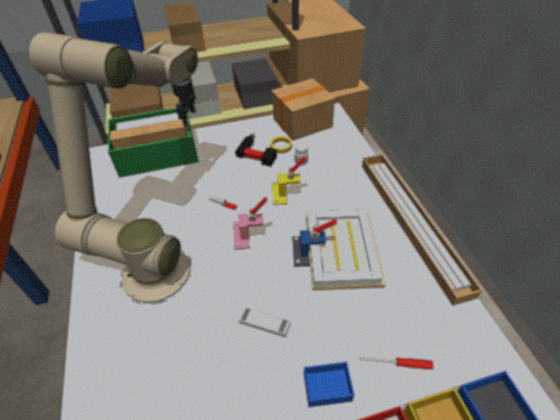

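The scene view shows the blue jig near (237,220), with its red lever near (225,214). In the side view the jig is near (312,240) and the lever near (325,227). I'll zoom in and triangulate.

```bash
cat > h.py <<'E'
import numpy as np, cv2
from rig import env, optics
def ray(n,uv,c=None):
    c=c or optics.calibration(n); f=210/np.tan(np.radians(c["fov_y"]/2)); T=np.array(c["T"])
    d=T[:3,:3]@np.array([(uv[0]-c["cx"])/f,(uv[1]-c["cy"])/f,1]); return T[:3,3],d/np.linalg.norm(d)
def tri(rays):
    A=sum(np.eye(3)-np.outer(d,d) for o,d in rays); b=sum((np.eye(3)-np.outer(d,d))@o for o,d in rays)
    p=np.linalg.solve(A,b); return p,[np.linalg.norm(np.cross(p-o,d)) for o,d in rays]
def onz(r,z): o,d=r; return o+d*(z-o[2])/d[2]
def proj(n,p,c=None):
    c=c or optics.calibration(n); f=210/np.tan(np.radians(c["fov_y"]/2)); T=np.array(c["T"])
    q=T[:3,:3].T@(np.array(p)-T[:3,3]); return q[:2]/q[2]*f+[c["cx"],c["cy"]]
E
python3 - <<'E'
import cv2,numpy as np
a=cv2.imread("pics/scene0.png")[190:260,195:285]; b=cv2.imread("pics/side0.png")[205:275,280:370]
o=np.hstack([cv2.resize(x,None,fx=4.4,fy=4.4,interpolation=cv2.INTER_CUBIC) for x in(a,b)]); cv2.imwrite("pics/z0.png",o)
from h import *
for n,(x,y,w,h) in {"scene":(205,200,45,25),"side":(305,212,40,25)}.items():
    im=cv2.imread(f"pics/{n}0.png"); hsv=cv2.cvtColor(im,cv2.COLOR_BGR2HSV)[y:y+h,x:x+w]
    m=((hsv[...,0]<8)|(hsv[...,0]>172))&(hsv[...,1]>140)&(hsv[...,2]>70)
    v,u=np.nonzero(m); P=np.c_[u+x,v+y]; c=P.mean(0); w_=np.linalg.svd(P-c,full_matrices=False)[2][0]; t=(P-c)@w_
    print(n,len(P),c,c+w_*t.min(),c+w_*t.max())
E
```

```text
scene 91 [223.89010989 213.51648352] [211.99485441 213.33227341] [236.00458249 213.70408843]
side 92 [324.79347826 225.64130435] [335.37443649 220.82210725] [314.21021739 230.4615502 ]
```

View pics/z0.png

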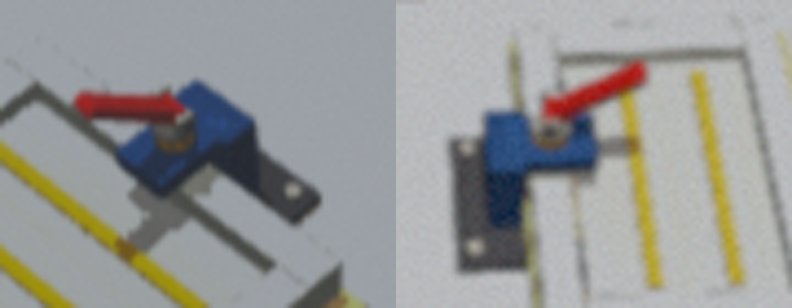

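The enlarged crops show the lever hinge at about scene (236,215) and side (315,230). The lever tip is at about scene (212.5,213.3) and side (335.5,220.8).

Run:
```python
from h import *
p,e=tri([ray("scene",(236.4,215)),ray("side",(315,229.8))]); t,e2=tri([ray("scene",(212.8,213.3)),ray("side",(335,221))])
print(p,e,t,e2,t-p,np.linalg.norm(t-p))
h=onz(ray("scene",(236.4,215)),.1115);print(h,onz(ray("side",(315,229.8)),.1115))
d=t-p; print(np.degrees(np.arctan2(d[1],d[0])),np.arctan2(np.hypot(*d[:2]),d[2]))
# jig edges: arm top corners
for n,L in {"scene":[(195+197/4.4,190+82/4.4),(195+255/4.4,190+125/4.4),(195+118/4.4,190+153/4.4),(195+160/4.4,190+190/4.4)],"side":[(280+92/4.4,205+112/4.4),(280+92/4.4,205+172/4.4),(280+198/4.4,205+160/4.4)]}.items():
    for u in L: print(n,onz(ray(n,u),.084))
```

```text
[ 0.53883387 -0.06576829  0.11050394] [np.float64(0.003598379948851134), np.float64(0.003598379948850853)] [ 0.59846686 -0.09656943  0.16427226] [np.float64(0.0014120617887629669), np.float64(0.0014120617887630736)] [ 0.05963299 -0.03080114  0.05376831] 0.08599903983259233
[ 0.53618335 -0.06353751  0.1115    ] [ 0.54101808 -0.06937577  0.1115    ]
-27.316887918786055 0.8953830460532815
scene [ 0.48976021 -0.08266398  0.084     ]
scene [ 0.50460367 -0.02715053  0.084     ]
scene [ 0.56983493 -0.09563284  0.084     ]
scene [ 0.58353187 -0.05355706  0.084     ]
side [ 0.50311163 -0.03598778  0.084     ]
side [ 0.4849479  -0.09216671  0.084     ]
side [ 0.56465519 -0.10486474  0.084     ]
```

```bash
python3 -m jog '[{"linear":[0,0,-0.9],"roll":0},{"linear":[-0.79,-0.55,0],"roll":0},{"linear":[-0.79,-0.55,0],"roll":0},{"linear":[-0.79,-0.55,0],"roll":0},{"linear":[-0.79,-0.55,0],"roll":0},{"linear":[-0.79,-0.55,0],"roll":0},{"linear":[-0.79,-0.55,0],"roll":0},{"linear":[-0.79,-0.55,0],"roll":0},{"linear":[-0.79,-0.55,0],"roll":0},{"linear":[-0.79,-0.55,0],"roll":0}]' && python3 -m jog '[{"linear":[-0.79,-0.55,0],"roll":0},{"linear":[-0.79,-0.55,0],"roll":0},{"linear":[-0.79,-0.55,0],"roll":0},{"linear":[-0.79,-0.55,0],"roll":0},{"linear":[-0.79,-0.55,0],"roll":0},{"linear":[-0.79,-0.55,0],"roll":0},{"linear":[-0.79,-0.55,0],"roll":0},{"linear":[0,0,0],"roll":0},{"linear":[0,0,0],"roll":0},{"linear":[0,0,0],"roll":0}]'
python3 - <<'E'
from h import *
c=optics.calibration("wrist"); im=optics.get_image("wrist"); cv2.imwrite("pics/w0.png",im[...,::-1].copy())
s=env.observe(); print(s["time_s"],s["position"],s["q"],s["ft_force"],s["tool_rot"][:2]); print(c["fov_y"],c["cx"],c["cy"],c["T"])
print(proj("wrist",(.539,-.066,.111),c),proj("wrist",(.598,-.0966,.164),c))
E
```

```text
time_s: 0.93
position: [0.4027, 0.2053, 0.238]
tool_rot: [[-0.915, 0.404, -0.0], [0.404, 0.915, -0.0], [0.0, -0.0, -1.0]]
ft_force: [0.4, 0.4, -0.2]
grip_width: 0.0851
gripper_force: 0.0
time_s: 1.77
position: [0.5421, -0.0228, 0.2378]
tool_rot: [[-0.915, 0.404, -0.001], [0.404, 0.915, 0.001], [0.001, 0.0, -1.0]]
ft_force: [-0.9, 0.5, 0.0]
grip_width: 0.0855
gripper_force: 0.0
1.8167 [ 0.54194987 -0.02223751  0.23807388] [-1.48660792e+01  1.97287463e+01  7.15658105e+01  9.95745715e-03
  8.87405999e+01 -8.10888072e+01] [ 0.73909107 -0.03701707 -0.04660518] [[-9.15117938e-01  4.03185886e-01 -5.48483993e-04]
 [ 4.03185762e-01  9.15118099e-01  3.25358169e-04]]
70.73914759986192 280.9312970091853 208.549979133074 [[ 4.05348068e-01  8.68521027e-01  2.85244053e-01  4.69247248e-01]
 [ 9.14162104e-01 -3.85372775e-01 -1.25680041e-01  9.74655979e-03]
 [ 7.69534299e-04  3.11703466e-01 -9.50179119e-01  4.09799275e-01]
 [ 0.00000000e+00  0.00000000e+00  0.00000000e+00  1.00000000e+00]]
[242.03171651 205.37348795] [233.77113525 288.01446051]
```

View pics/w0.png

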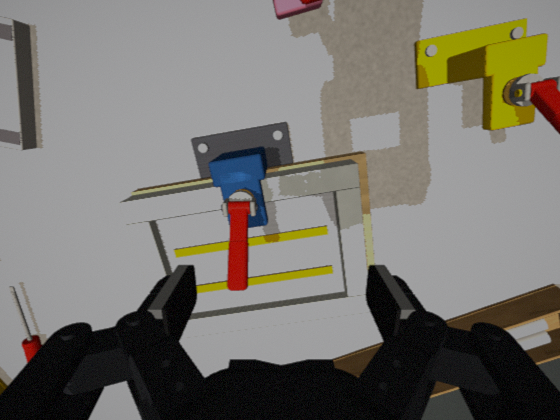

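The wrist view shows the hinge at about (239,206) and the lever end at about (237,285), close to my prediction (242,205) and (234,288).

Run:
```python
from h import *
c=optics.calibration("wrist"); s=env.observe()
a=onz(ray("wrist",(239.5,206),c),.1125); t,e=tri([ray("wrist",(237,286),c),ray("scene",(212.8,213.3)),ray("side",(335,221))])
p,e1=tri([ray("wrist",(239.5,206),c),ray("scene",(236.4,215)),ray("side",(315,229.8))])
print(a,p,e1,t,e)
d=t-p; az=np.arctan2(d[1],d[0]); print(np.degrees(az),np.hypot(*d[:2]),d[2])
R=np.array(s["tool_rot"]); g=np.r_[p[:2]+.05*np.array([np.cos(az),np.sin(az)]),.141]
print(g,(R.T@(g-s["position"]))/.04, "roll deg", np.degrees(np.arctan2(R[1,0],R[0,0]))-np.degrees(az)-180)
```

```text
[ 0.53825235 -0.06797539  0.1125    ] [ 0.53861221 -0.0668433   0.11105633] [np.float64(0.0014657558475940145), np.float64(0.00411189606684791), np.float64(0.0032758454180514714)] [ 0.59858751 -0.09508948  0.1630753 ] [np.float64(0.0021542076749066917), np.float64(0.0026878832232451436), np.float64(0.0008394862099545446)]
-25.218725331815932 0.06629391061966912 0.0520189719573597
[ 0.5838466  -0.08814705  0.141     ] [-1.62439242 -1.0857569   2.42573584] roll deg 1.441232783302837
```

```bash
python3 -m jog '[{"linear":[-0.8,-0.54,0],"roll":0.3},{"linear":[-0.82,-0.54,0],"roll":0},{"linear":[0,0,0],"roll":0},{"linear":[0,0,0],"roll":0},{"linear":[0,0,0.6],"roll":0},{"linear":[0,0,0.6],"roll":0},{"linear":[0,0,0.6],"roll":0},{"linear":[0,0,0.6],"roll":0},{"linear":[0,0,0],"roll":0},{"linear":[0,0,0],"roll":0}]' -0.2
python3 - <<'E'
from h import *
c=optics.calibration("wrist"); im=optics.get_image("wrist"); cv2.imwrite("pics/w1.png",im[...,::-1].copy())
print(optics.calibration("wrist") and proj("wrist",(.5385,-.0675,.111),c))
E
```

```text
time_s: 2.65
position: [0.5828, -0.0879, 0.1425]
tool_rot: [[-0.905, 0.426, -0.001], [0.426, 0.905, 0.001], [0.001, 0.0, -1.0]]
ft_force: [0.2, -0.5, 0.9]
grip_width: 0.0342
gripper_force: 0.0
[279.60120454 159.01419782]
```

View pics/w1.png

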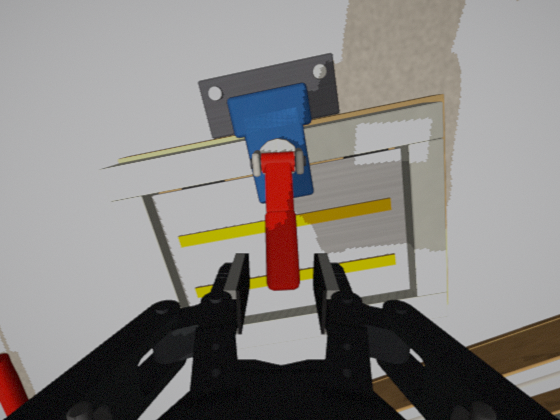

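The lever end (283,287) is centred between the pads (238 and 325), and the hinge at (278,157) fits. I'll start cranking about the bolt axis, 5° per row.

```bash
cat > f.py <<'E'
from h import *
s=env.observe(); R=np.array(s["tool_rot"]); p=np.array(s["position"]); d=p[:2]-[.5385,-.0675]
print(round(s["time_s"],2),"F_tool",(R.T@s["ft_force"]).round(2),"Tz(bolt)",round(float(np.cross(d,np.array(s["ft_force"])[:2])),3),"r",np.hypot(*d).round(4),"az",np.degrees(np.arctan2(d[1],d[0])).round(1),"x-az",np.degrees(np.arctan2(-R[1,0],-R[0,0])).round(1),"z",p[2].round(4),"g",np.round(s["gripper_force"],1),"q6",s["q"][5].round(1))
E
python3 f.py
python3 -m jog '[{"linear":[0.005,-0.109,0],"roll":1},{"linear":[0.005,-0.109,0],"roll":1},{"linear":[0.005,-0.109,0.007],"roll":1},{"linear":[0.005,-0.109,0.007],"roll":1}]' >/dev/null; python3 f.py
python3 -m jog '[{"linear":[0.005,-0.109,0.007],"roll":1},{"linear":[0.005,-0.109,0.007],"roll":1}]' >/dev/null; python3 f.py
```

```text
2.7 F_tool [ 0.42 -0.28  1.02] Tz(bolt) -0.014 r 0.0498 az -24.8 x-az -25.2 z 0.1437 g 0.0 q6 -84.9
3.03 F_tool [0.33 0.06 0.33] Tz(bolt) 0.003 r 0.0505 az -45.3 x-az -45.5 z 0.144 g 0.0 q6 -66.3
3.2 F_tool [-0.56 -1.7  -0.53] Tz(bolt) -0.086 r 0.0505 az -55.3 x-az -55.5 z 0.1434 g 0.0 q6 -57.1f.py:3: DeprecationWarning: Arrays of 2-dimensional vectors are deprecated. Use arrays of 3-dimensional vectors instead. (deprecated in NumPy 2.0)
  print(round(s["time_s"],2),"F_tool",(R.T@s["ft_force"]).round(2),"Tz(bolt)",round(float(np.cross(d,np.array(s["ft_force"])[:2])),3),"r",np.hypot(*d).round(4),"az",np.degrees(np.arctan2(d[1],d[0])).round(1),"x-az",np.degrees(np.arctan2(-R[1,0],-R[0,0])).round(1),"z",p[2].round(4),"g",np.round(s["gripper_force"],1),"q6",s["q"][5].round(1))
f.py:3: DeprecationWarning: Arrays of 2-dimensional vectors are deprecated. Use arrays of 3-dimensional vectors instead. (deprecated in NumPy 2.0)
  print(round(s["time_s"],2),"F_tool",(R.T@s["ft_force"]).round(2),"Tz(bolt)",round(float(np.cross(d,np.array(s["ft_force"])[:2])),3),"r",np.hypot(*d).round(4),"az",np.degrees(np.arctan2(d[1],d[0])).round(1),"x-az",np.degrees(np.arctan2(-R[1,0],-R[0,0])).round(1),"z",p[2].round(4),"g",np.round(s["gripper_force"],1),"q6",s["q"][5].round(1))
f.py:3: DeprecationWarning: Arrays of 2-dimensional vectors are deprecated. Use arrays of 3-dimensional vectors instead. (deprecated in NumPy 2.0)
  print(round(s["time_s"],2),"F_tool",(R.T@s["ft_force"]).round(2),"Tz(bolt)",round(float(np.cross(d,np.array(s["ft_force"])[:2])),3),"r",np.hypot(*d).round(4),"az",np.degrees(np.arctan2(d[1],d[0])).round(1),"x-az",np.degrees(np.arctan2(-R[1,0],-R[0,0])).round(1),"z",p[2].round(4),"g",np.round(s["gripper_force"],1),"q6",s["q"][5].round(1))
```

```bash
sed -i '1a import warnings; warnings.simplefilter("ignore")' f.py
python3 -m jog '[{"linear":[0.005,-0.109,0.007],"roll":1}]' >/dev/null; python3 f.py
python3 -m jog '[{"linear":[0.005,-0.109,0.007],"roll":1}]' >/dev/null; python3 f.py
python3 -m jog '[{"linear":[0.005,-0.109,0.007],"roll":1}]' >/dev/null; python3 f.py
python3 -m jog '[{"linear":[0.005,-0.109,0.007],"roll":1}]' >/dev/null; python3 f.py
python3 -m jog '[{"linear":[0,0,0],"roll":0},{"linear":[0,0,0],"roll":0},{"linear":[0,0,0],"roll":0}]' >/dev/null; python3 f.py
python3 - <<'E'
from h import *
for n,(x,y) in {"scene":(170,175),"side":(265,195)}.items():
    im=optics.get_image(n)[...,::-1]; cv2.imwrite(f"pics/{n}1.png",im.copy())
c=optics.calibration("wrist"); im=optics.get_image("wrist")[...,::-1]; cv2.imwrite("pics/w2.png",im.copy())
E
```

```text
3.28 F_tool [-0.6  -0.52  0.69] Tz(bolt) -0.026 r 0.0505 az -60.3 x-az -60.5 z 0.1431 g 0.0 q6 -52.4
3.37 F_tool [ 0.24  0.42 -0.61] Tz(bolt) 0.021 r 0.0505 az -65.2 x-az -65.5 z 0.1429 g 0.0 q6 -47.8
3.45 F_tool [ 0.87  0.07 -0.3 ] Tz(bolt) 0.004 r 0.0504 az -70.2 x-az -70.5 z 0.1425 g 0.0 q6 -43.1
3.53 F_tool [-0.43  0.89  0.11] Tz(bolt) 0.045 r 0.0504 az -75.1 x-az -75.5 z 0.1422 g 0.0 q6 -38.4
3.78 F_tool [-0.14  0.65  0.06] Tz(bolt) 0.033 r 0.0503 az -75.2 x-az -75.2 z 0.141 g 0.0 q6 -38.8
```

View pics/w2.png

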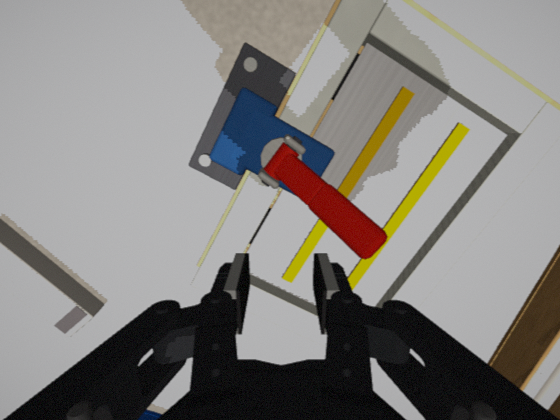

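The lever, now from (282,155) to (372,245), did not turn. The fingers passed by without touching it, so I'll check where the fingertips really are.

Run:
```python
from h import *
c=optics.calibration("wrist"); s=env.observe(); R=np.array(s["tool_rot"]); p=np.array(s["position"])
print(s["grip_width"],"tcp",proj("wrist",p,c),"hold",proj("wrist",p-.019*R[:,2],c))
for dx in(-.011,.011):
  for dz in (0,-.006,-.03): print(dx,dz,proj("wrist",p+R@[dx,-.017,dz],c),proj("wrist",p+R@[dx,.017,dz],c))
# lever tip from wrist ray + known circle
im=cv2.imread("pics/w2.png")
rs=[ray("wrist",(372,245),c)]
for z in(.15,.16,.165,.17): print(z,onz(rs[0],z))
print("pivot",onz(ray("wrist",(282,157),c),.112))
for n,(x,y,w,h) in {"scene":(205,200,45,25),"side":(305,212,40,25)}.items():
    im=cv2.imread(f"pics/{n}1.png"); hsv=cv2.cvtColor(im,cv2.COLOR_BGR2HSV)[y:y+h,x:x+w]
    m=((hsv[...,0]<8)|(hsv[...,0]>172))&(hsv[...,1]>140)&(hsv[...,2]>70)
    v,u=np.nonzero(m); P=np.c_[u+x,v+y]; print(n,len(P),P.mean(0),P.min(0),P.max(0))
```

```text
0.034422263857395066 tcp [280.16122093 244.06009563] hold [280.08506429 258.12767081]
-0.011 0 [253.99096997 259.56954099] [306.40903267 259.49811748]
-0.011 -0.006 [253.16784329 264.10993981] [307.1905557  264.03657194]
-0.011 -0.03 [249.30107298 285.43919542] [310.86191927 285.35688613]
0.011 0 [252.9396483  228.04934254] [307.30521687 227.97357347]
0.011 -0.006 [252.05155199 231.76191446] [308.14518689 231.68394254]
0.011 -0.03 [247.85236584 249.31606983] [312.11685626 249.22785357]
0.15 [ 0.60357145 -0.09833283  0.15      ]
0.16 [ 0.59910147 -0.09462723  0.16      ]
0.165 [ 0.59686648 -0.09277443  0.165     ]
0.17 [ 0.59463149 -0.09092163  0.17      ]
pivot [ 0.53935112 -0.06642761  0.112     ]
scene 59 [223.3220339  213.66101695] [213 212] [235 215]
side 38 [325.34210526 225.47368421] [314 220] [335 231]
```

```bash
python3 -m jog '[{"linear":[0.005,0.109,0],"roll":-1},{"linear":[0.005,0.109,0],"roll":-1},{"linear":[0.005,0.109,0],"roll":-1},{"linear":[0.005,0.109,0],"roll":-1},{"linear":[0.005,0.109,0],"roll":-1},{"linear":[0.005,0.109,0],"roll":-1},{"linear":[0.005,0.109,0],"roll":-1},{"linear":[0.005,0.109,0],"roll":-1},{"linear":[0.005,0.109,0],"roll":-1},{"linear":[0.005,0.109,0],"roll":-1},{"linear":[0,0,0],"roll":0},{"linear":[0,0,0],"roll":0}]' >/dev/null; python3 f.py
python3 -m jog '[{"linear":[0,0,0.2],"roll":0},{"linear":[0,0,0.2],"roll":0},{"linear":[0,0,0.2],"roll":0},{"linear":[0,0,0.1],"roll":0},{"linear":[0,0,0],"roll":0},{"linear":[0,0,0],"roll":0}]' >/dev/null; python3 f.py
python3 - <<'E'
from h import *
c=optics.calibration("wrist"); im=optics.get_image("wrist")[...,::-1]; cv2.imwrite("pics/w3.png",im.copy())
b=optics.get_image("side")[...,::-1][160:290,250:400]
o=np.hstack([cv2.resize(im[120:360,150:410],(480,443)),cv2.resize(b[:, :100],(320,416))[:443]] if 0 else [cv2.resize(im[120:340,170:390],(400,400)),cv2.resize(b[:,0:130],(400,400))]); cv2.imwrite("pics/z3.png",o)
E
```

```text
4.93 F_tool [ 0.35  0.67 -0.74] Tz(bolt) 0.033 r 0.0498 az -25.7 x-az -25.4 z 0.1398 g 0.0 q6 -84.7
5.43 F_tool [-0.31  0.13 -0.49] Tz(bolt) 0.007 r 0.0498 az -25.9 x-az -25.3 z 0.1115 g 0.0 q6 -84.8
```

View pics/z3.png

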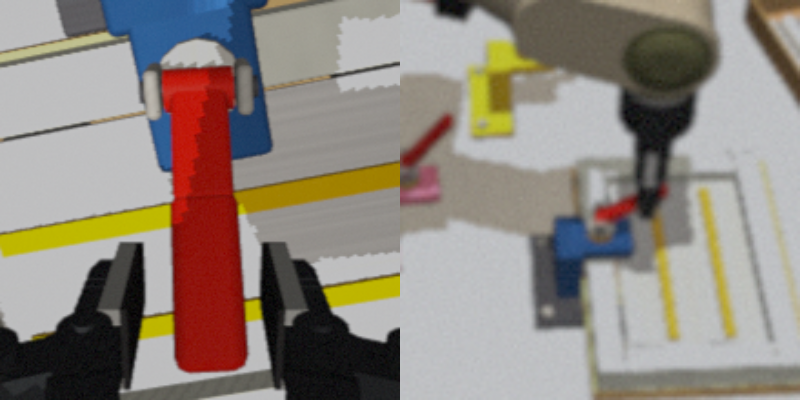

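The zooms show the blade, centred on column 208, between the pads, with inner faces at columns 140 and 262. In the side view the fingertips now reach below the lever end, so I'll crank again.

```bash
python3 -m jog '[{"linear":[0.005,-0.109,0],"roll":1},{"linear":[0.005,-0.109,0],"roll":1},{"linear":[0.005,-0.109,0.007],"roll":1}]' >/dev/null; python3 f.py
python3 -m jog '[{"linear":[0.005,-0.109,0.007],"roll":1}]' >/dev/null; python3 f.py
python3 -m jog '[{"linear":[0.005,-0.109,0.007],"roll":1}]' >/dev/null; python3 f.py
python3 -m jog '[{"linear":[0.005,-0.109,0.007],"roll":1}]' >/dev/null; python3 f.py
python3 -m jog '[{"linear":[0.005,-0.109,0.007],"roll":1}]' >/dev/null; python3 f.py
```

```text
5.78 F_tool [-0.97  0.92  1.43] Tz(bolt) 0.046 r 0.0502 az -40.7 x-az -40.6 z 0.112 g 0.6 q6 -70.9
5.87 F_tool [-0.19  0.59  0.78] Tz(bolt) 0.03 r 0.0503 az -45.7 x-az -45.6 z 0.1117 g 0.6 q6 -66.3
5.95 F_tool [-0.93  0.64  1.11] Tz(bolt) 0.033 r 0.0504 az -50.7 x-az -50.6 z 0.1115 g 0.6 q6 -61.7
6.03 F_tool [0.01 1.24 0.83] Tz(bolt) 0.063 r 0.0504 az -55.7 x-az -55.6 z 0.1112 g 0.6 q6 -57.1
6.12 F_tool [-1.5   0.82  0.66] Tz(bolt) 0.041 r 0.0505 az -60.7 x-az -60.6 z 0.1109 g 0.6 q6 -52.4
```

Pad contact shows (0.6 N) at low torque, so the bolt is turning freely. I'll continue.

```bash
python3 -m jog '[{"linear":[0.005,-0.109,0.007],"roll":1},{"linear":[0.005,-0.109,0.007],"roll":1}]' >/dev/null; python3 f.py
python3 -m jog '[{"linear":[0.005,-0.109,0.007],"roll":1},{"linear":[0.005,-0.109,0.007],"roll":1}]' >/dev/null; python3 f.py
python3 -m jog '[{"linear":[0.005,-0.109,0.007],"roll":1},{"linear":[0.005,-0.109,0.007],"roll":1}]' >/dev/null; python3 f.py
```

```text
6.28 F_tool [-1.15  1.27  0.4 ] Tz(bolt) 0.064 r 0.0506 az -70.6 x-az -70.6 z 0.1104 g 0.7 q6 -43.1
6.45 F_tool [0.22 3.51 0.2 ] Tz(bolt) 0.178 r 0.0506 az -80.3 x-az -80.6 z 0.11 g 1.3 q6 -33.7
6.62 F_tool [-0.71  4.14 -1.1 ] Tz(bolt) 0.209 r 0.0506 az -89.8 x-az -90.6 z 0.1095 g 1.9 q6 -24.1
```

Contact began near -73°, and the torque rise matches the expected 0.009 N m per N. About 20° more should be snug.

```bash
python3 -m jog '[{"linear":[0.005,-0.109,0.007],"roll":1},{"linear":[0.005,-0.109,0.007],"roll":1}]' >/dev/null; python3 f.py
python3 -m jog '[{"linear":[0.005,-0.109,0.007],"roll":1}]' >/dev/null; python3 f.py
python3 -m jog '[{"linear":[0.005,-0.109,0.007],"roll":1}]' >/dev/null; python3 f.py
```

```text
6.78 F_tool [0.87 5.05 0.34] Tz(bolt) 0.256 r 0.0505 az -99.3 x-az -100.6 z 0.1091 g 2.4 q6 -14.4
6.87 F_tool [0.64 5.1  0.53] Tz(bolt) 0.258 r 0.0504 az -104.1 x-az -105.6 z 0.1089 g 2.8 q6 -9.5
6.95 F_tool [1.25 4.7  0.08] Tz(bolt) 0.238 r 0.0503 az -108.9 x-az -110.6 z 0.1087 g 2.7 q6 -4.6
```

```bash
cat > lev.py <<'E'
from h import *
import warnings; warnings.simplefilter("ignore")
c=optics.calibration("wrist"); im=optics.get_image("wrist")[...,::-1].copy(); cv2.imwrite("pics/wl.png",im)
hsv=cv2.cvtColor(im,cv2.COLOR_BGR2HSV); m=(((hsv[...,0]<8)|(hsv[...,0]>172))&(hsv[...,1]>140)&(hsv[...,2]>50)).astype(np.uint8)
n,l,st,ce=cv2.connectedComponentsWithStats(m)
pv=proj("wrist",(.5388,-.067,.108),c)
k=min((i for i in range(1,n) if st[i,4]>600),key=lambda i:np.linalg.norm(ce[i]-pv))
v,u=np.nonzero(l==k); P=np.c_[u,v].astype(float); r=cv2.minAreaRect(P.astype(np.float32)); print("pivot px",pv.round(1),"blob",st[k],"rect",r)
d=np.linalg.norm(P-pv,axis=1); tip=P[d>d.max()-6].mean(0); print("tip px",tip)
for lean in(.7,.8,.9,1.0,1.55):
    t=onz(ray("wrist",tip,c),.108+.085*np.cos(lean))-np.array([.5388,-.067,.108]); print(lean,"r meas",np.hypot(*t[:2]).round(4),"expect",(.085*np.sin(lean)).round(4),"az",np.degrees(np.arctan2(t[1],t[0])).round(1))
E
python3 lev.py; python3 f.py
```

```text
pivot px [277.8 164.8] blob [ 260  155   58  168 5990] rect ((289.1402893066406, 238.93994140625), (165.8279571533203, 39.72437286376953), 82.77568817138672)
tip px [299.24878049 318.00487805]
0.7 r meas 0.0567 expect 0.0548 az -101.0
0.8 r meas 0.0613 expect 0.061 az -101.3
0.9 r meas 0.0664 expect 0.0666 az -101.6
1.0 r meas 0.0719 expect 0.0715 az -101.9
1.55 r meas 0.1072 expect 0.085 az -102.9
7.0 F_tool [-1.94  3.37 -1.16] Tz(bolt) 0.168 r 0.0504 az -109.9 x-az -110.9 z 0.1087 g 1.0 q6 -4.3
```

```bash
python3 -m jog '[{"linear":[0.002,-0.055,0.003],"roll":0.5},{"linear":[0.002,-0.055,0.003],"roll":0.5}]' >/dev/null; python3 f.py
python3 -m jog '[{"linear":[0.002,-0.055,0.003],"roll":0.5}]' >/dev/null; python3 f.py; python3 lev.py
```

```text
7.17 F_tool [ 1.97  6.24 -0.12] Tz(bolt) 0.316 r 0.0502 az -113.7 x-az -115.3 z 0.1085 g 3.3 q6 0.2
7.25 F_tool [1.48 6.31 0.37] Tz(bolt) 0.319 r 0.0501 az -116.0 x-az -117.8 z 0.1084 g 3.1 q6 2.7
pivot px [277.6 165.3] blob [ 260  155   58  168 5943] rect ((289.25164794921875, 238.91587829589844), (165.831298828125, 39.83253860473633), 82.82567596435547)
tip px [299.59605911 317.99014778]
0.7 r meas 0.0563 expect 0.0548 az -108.0
0.8 r meas 0.0609 expect 0.061 az -108.3
0.9 r meas 0.066 expect 0.0666 az -108.6
1.0 r meas 0.0715 expect 0.0715 az -108.8
1.55 r meas 0.1068 expect 0.085 az -109.9
```

Both cues agree that the bolt is snug: about 0.38 N m by torque and about 40 N by angle. I'll centre the fork off the lever, lift and shut the fingers, then go over the blade.

```bash
python3 -m jog '[{"linear":[0,0,0],"roll":0},{"linear":[0,0,0],"roll":0},{"linear":[0,0,0],"roll":0},{"linear":[0.004,0.09,0],"roll":-0.85},{"linear":[0.004,0.09,0],"roll":-0.85},{"linear":[0,0,0],"roll":0},{"linear":[0,0,0],"roll":0}]' >/dev/null; python3 f.py; python3 lev.py
python3 -m jog '[{"linear":[0,0,-0.6],"roll":0},{"linear":[0,0,-0.7],"roll":0},{"linear":[0,0,-0.6],"roll":0},{"linear":[-0.25,0,0],"roll":0},{"linear":[0,0,0],"roll":0},{"linear":[0,0,0],"roll":0}]' >/dev/null; python3 f.py
python3 -m jog '[{"linear":[0,0,0],"roll":0},{"linear":[0,0,0],"roll":0},{"linear":[0,0,0],"roll":0},{"linear":[0,0,0],"roll":0},{"linear":[0,0,0],"roll":0},{"linear":[0,0,0],"roll":0}]' -1; python3 f.py; python3 lev.py
```

```text
7.88 F_tool [-0.35 -0.2  -0.7 ] Tz(bolt) -0.01 r 0.05 az -110.9 x-az -109.4 z 0.1069 g 0.0 q6 -5.7
pivot px [282.7 165.8] blob [ 264  158   42  168 5991] rect ((284.5152587890625, 241.3837890625), (39.174407958984375, 167.28565979003906), 0.784824550151825)
tip px [284.115 321.945]
0.7 r meas 0.0561 expect 0.0548 az -109.0
0.8 r meas 0.0609 expect 0.061 az -109.0
0.9 r meas 0.0661 expect 0.0666 az -108.9
1.0 r meas 0.0717 expect 0.0715 az -108.9
1.55 r meas 0.1077 expect 0.085 az -108.9
8.43 F_tool [ 0.37 -0.48 -0.51] Tz(bolt) -0.029 r 0.0604 az -110.6 x-az -109.4 z 0.1825 g 0.0 q6 -6.8
time_s: 8.93
position: [0.518, -0.124, 0.1832]
tool_rot: [[0.331, 0.944, -0.0], [0.944, -0.331, 0.0], [0.0, -0.0, -1.0]]
ft_force: [0.1, -0.5, -1.2]
grip_width: -0.0
gripper_force: 0.0
8.93 F_tool [-0.4   0.28  1.19] Tz(bolt) 0.017 r 0.0601 az -110.0 x-az -109.3 z 0.1832 g 0.0 q6 -6.9
pivot px [281.4 137.1] blob [ 269  131   29  111 2685] rect ((282.95806884765625, 186.064208984375), (27.115774154663086, 110.00416564941406), 0.6740368604660034)
tip px [281.7826087 237.7173913]
0.7 r meas 0.0604 expect 0.0548 az -109.2
0.8 r meas 0.063 expect 0.061 az -109.2
0.9 r meas 0.0658 expect 0.0666 az -109.2
1.0 r meas 0.0689 expect 0.0715 az -109.2
1.55 r meas 0.0884 expect 0.085 az -109.2
```

View pics/wl.png

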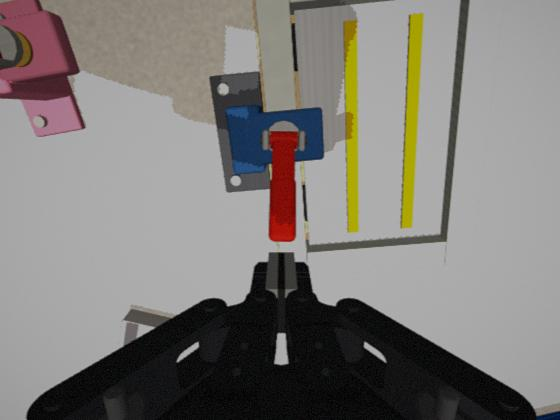

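The shut fingertips at (281,254) are in line with the lever, whose end is at (282,238). I'll move 10 mm inward and press down, reading the force.

```bash
python3 -m jog '[{"linear":[0.25,0,0],"roll":0},{"linear":[0,0,0.3],"roll":0},{"linear":[0,0,0.3],"roll":0},{"linear":[0,0,0.1],"roll":0}]' >/dev/null; python3 f.py
python3 -m jog '[{"linear":[0,0,0.1],"roll":0},{"linear":[0,0,0.1],"roll":0}]' >/dev/null; python3 f.py
python3 -m jog '[{"linear":[0,0,0.1],"roll":0},{"linear":[0,0,0.1],"roll":0}]' >/dev/null; python3 f.py
python3 lev.py
```

```text
9.32 F_tool [ 0.02 -0.69  0.15] Tz(bolt) -0.034 r 0.0494 az -110.9 x-az -109.3 z 0.1539 g 0.0 q6 -5.7
9.48 F_tool [ 0.44 -0.46 -0.28] Tz(bolt) -0.023 r 0.0499 az -109.8 x-az -109.3 z 0.1474 g 0.0 q6 -5.8
9.65 F_tool [ 0.62  0.09 -0.13] Tz(bolt) 0.004 r 0.0501 az -109.8 x-az -109.3 z 0.1393 g 0.0 q6 -5.8
pivot px [281.1 157.4] blob [ 266  150   35  112 3035] rect ((283.0525207519531, 205.64268493652344), (33.0964469909668, 111.02407836914062), 0.5617052912712097)
tip px [286.15151515 258.24242424]
0.7 r meas 0.0428 expect 0.0548 az -106.0
0.8 r meas 0.0458 expect 0.061 az -106.1
0.9 r meas 0.0492 expect 0.0666 az -106.1
1.0 r meas 0.0528 expect 0.0715 az -106.2
1.55 r meas 0.0761 expect 0.085 az -106.5
```

```bash
python3 -m jog '[{"linear":[0,0,0.1],"roll":0},{"linear":[0,0,0.1],"roll":0}]' >/dev/null; python3 f.py
python3 -m jog '[{"linear":[0,0,0.1],"roll":0},{"linear":[0,0,0.1],"roll":0}]' >/dev/null; python3 f.py
python3 -m jog '[{"linear":[0,0,0.1],"roll":0}]' >/dev/null; python3 f.py
```

```text
9.87 F_tool [-0.04 -0.04 -0.08] Tz(bolt) -0.002 r 0.0502 az -109.8 x-az -109.3 z 0.1313 g 0.0 q6 -5.8
10.03 F_tool [-0.42 -0.14 -4.69] Tz(bolt) -0.007 r 0.0502 az -109.6 x-az -109.3 z 0.1234 g 1.7 q6 -5.8
10.12 F_tool [-0.93  0.15 -4.82] Tz(bolt) 0.007 r 0.0503 az -109.6 x-az -109.3 z 0.1194 g 1.8 q6 -5.8
```

It made contact at z ≈ 0.127, with a folding force of 4.8 N. I'll continue.

```bash
python3 -m jog '[{"linear":[0,0,0.1],"roll":0},{"linear":[0,0,0.1],"roll":0}]' >/dev/null; python3 f.py
python3 -m jog '[{"linear":[0,0,0.1],"roll":0}]' >/dev/null; python3 f.py
python3 -m jog '[{"linear":[0,0,0.1],"roll":0}]' >/dev/null; python3 f.py
python3 -m jog '[{"linear":[0,0,0.05],"roll":0}]' >/dev/null; python3 f.py
```

```text
10.28 F_tool [-0.59 -0.36 -4.16] Tz(bolt) -0.018 r 0.0503 az -109.8 x-az -109.3 z 0.1112 g 2.0 q6 -5.8
10.37 F_tool [-1.06 -0.22 -5.71] Tz(bolt) -0.01 r 0.0503 az -109.9 x-az -109.3 z 0.1071 g 2.1 q6 -5.8
10.45 F_tool [-1.4  -0.25 -5.25] Tz(bolt) -0.012 r 0.0504 az -109.9 x-az -109.3 z 0.1031 g 2.2 q6 -5.8
10.53 F_tool [-1.99 -0.08 -5.45] Tz(bolt) -0.003 r 0.0504 az -110.0 x-az -109.3 z 0.1008 g 2.2 q6 -5.8
```

```bash
python3 -m jog '[{"linear":[0,0,0.05],"roll":0}]' >/dev/null; python3 f.py
python3 -m jog '[{"linear":[0,0,0.05],"roll":0}]' >/dev/null; python3 f.py
python3 -m jog '[{"linear":[0,0,0.04],"roll":0}]' >/dev/null; python3 f.py
python3 - <<'E'
from h import *
a=optics.get_image("side")[...,::-1][195:265,270:360]; b=optics.get_image("scene")[...,::-1][180:250,185:275]; cv2.imwrite("pics/z4.png",np.hstack([cv2.resize(x,None,fx=4.4,fy=4.4,interpolation=cv2.INTER_CUBIC) for x in(b,a)]))
E
```

```text
10.62 F_tool [-2.45  0.32 -5.05] Tz(bolt) 0.017 r 0.0504 az -110.0 x-az -109.3 z 0.0991 g 2.2 q6 -5.8
10.7 F_tool [-3.01  0.63 -5.69] Tz(bolt) 0.033 r 0.0505 az -109.9 x-az -109.3 z 0.0973 g 2.2 q6 -5.8
10.78 F_tool [-3.61 -0.15 -4.53] Tz(bolt) -0.006 r 0.0505 az -109.9 x-az -109.3 z 0.0956 g 2.3 q6 -5.8
```

View pics/z4.png

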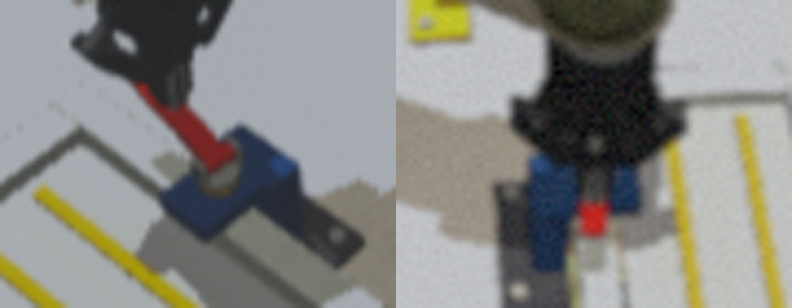

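The lever is partly folded, with the fingers pressing on it at scene crop (180,95). There's no stop force yet, so I'll continue with a slight outward relief.

```bash
python3 -m jog '[{"linear":[-0.03,0,0.05],"roll":0},{"linear":[-0.02,0,0.04],"roll":0}]' >/dev/null; python3 f.py
python3 -m jog '[{"linear":[-0.01,0,0.05],"roll":0}]' >/dev/null; python3 f.py
python3 -m jog '[{"linear":[-0.01,0,0.05],"roll":0}]' >/dev/null; python3 f.py
python3 -m jog '[{"linear":[-0.01,0,0.04],"roll":0}]' >/dev/null; python3 f.py
```

```text
11.05 F_tool [ 3.34  1.3  -3.9 ] Tz(bolt) 0.065 r 0.0516 az -110.0 x-az -109.3 z 0.0919 g 1.9 q6 -6.0
11.13 F_tool [ 2.87  0.32 -3.65] Tz(bolt) 0.015 r 0.0521 az -110.0 x-az -109.3 z 0.09 g 2.0 q6 -6.1
11.22 F_tool [ 3.46  1.7  -2.72] Tz(bolt) 0.087 r 0.0525 az -110.0 x-az -109.3 z 0.0879 g 2.0 q6 -6.1
11.3 F_tool [ 3.19  0.21 -5.06] Tz(bolt) 0.009 r 0.0531 az -110.1 x-az -109.3 z 0.0862 g 2.0 q6 -6.1
```

```bash
python3 -m jog '[{"linear":[0,0,0.05],"roll":0},{"linear":[0,0,0.04],"roll":0}]' >/dev/null; python3 f.py
python3 -m jog '[{"linear":[0,0,0.05],"roll":0}]' >/dev/null; python3 f.py
python3 -m jog '[{"linear":[0,0,0.05],"roll":0}]' >/dev/null; python3 f.py
python3 lev.py | head -3
```

```text
11.47 F_tool [  2.83  -4.61 -23.36] Tz(bolt) -0.249 r 0.0534 az -109.4 x-az -109.3 z 0.084 g 12.0 q6 -6.1
11.55 F_tool [  2.55  -6.48 -36.63] Tz(bolt) -0.353 r 0.0535 az -108.9 x-az -109.3 z 0.0833 g 18.1 q6 -6.2
11.63 F_tool [  0.93  -6.68 -45.23] Tz(bolt) -0.373 r 0.0536 az -108.0 x-az -109.3 z 0.0826 g 23.0 q6 -6.2
pivot px [278.2 167.3] blob [ 258  158   47  104 3636] rect ((281.0, 209.5), (103.0, 46.0), 90.0)
tip px [287.36734694 258.48979592]
0.7 r meas 0.0166 expect 0.0548 az -99.2
```

The stop is reached, shown by a sharp force rise. I'll lift off straight away and check.

```bash
python3 -m jog '[{"linear":[0,0,-0.2],"roll":0},{"linear":[0,0,-0.6],"roll":0},{"linear":[0,0,-0.9],"roll":0},{"linear":[0,0,-0.9],"roll":0},{"linear":[0,0,-0.3],"roll":0},{"linear":[0,0,0],"roll":0},{"linear":[0,0,0],"roll":0}]' >/dev/null; python3 f.py
python3 lev.py
python3 - <<'E'
from h import *
for z in (.1,.105,.11): 
  for tip in [(281,237)]: pass
cv2.imwrite("pics/wf.png",np.hstack([cv2.imread("pics/wl.png")[60:340,150:410],cv2.resize(optics.get_image("side")[...,::-1][195:265,270:360],(360,280))]))
E
```

```text
12.27 F_tool [0.83 0.74 0.33] Tz(bolt) 0.039 r 0.0537 az -110.4 x-az -109.3 z 0.1943 g 0.0 q6 -6.1
pivot px [281.9 143.7] blob [ 270  138   28  101 2090] rect ((285.974853515625, 187.78512573242188), (99.5303726196289, 27.06859016418457), 86.90594482421875)
tip px [284.47272727 234.62727273]
0.7 r meas 0.0566 expect 0.0548 az -107.6
0.8 r meas 0.0591 expect 0.061 az -107.6
0.9 r meas 0.0618 expect 0.0666 az -107.6
1.0 r meas 0.0648 expect 0.0715 az -107.7
1.55 r meas 0.0838 expect 0.085 az -107.7
```

View pics/wf.png

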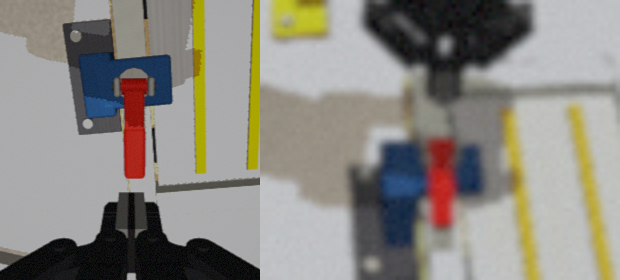

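The lever (column 134, rows 80–178 of the left crop) lies flat. Its end is 84 mm out from the bolt axis, against 85 mm expected when closed, and the gripper is clear.

```bash
python3 -c "
from rig import env
print(env.close_job())"
```

```text
the job is handed in; nothing more can be done
None
```

I screwed the clamp bolt down until snug (about 35–40 N estimated from torque and angle), folded the lever to its stop, released it and handed the job in at about 12 s. The hand-in gave no verdict, and the roughly 55 N final clamping force is an estimate because the foot force can't be read directly. The last press went further than needed (45 N at the stop) and turned the bolt back by about 1.5°.

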